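# Clamp a bracket in the welding fixture and hold the lever

### The arm

A 6-joint arm with a two-finger parallel gripper is mounted at the origin on the work surface. World frame = base frame: x ahead of the robot, y to its left, z up, the work surface at z = 0. Lengths are in m, angles in rad, forces in N, time in s.
With the tool pointing down it reaches from about 0.35 to 0.975 m from the base axis. Payload 4.9 kg.
Tool frame: the origin (TCP) lies midway between the tips of the shut fingers; the grasp point (between the pads) lies 19 mm behind it; z points along the fingers, y is the direction in which the jaws open and shut (so a half turn about z gives the same grasp; the last joint's range is limited). The gripper opens to 85 mm and grips with 20 to 120 N. Pads are 22 mm wide; open, the fingers measure 114 mm over their backs; the gripper's body (76 mm by 85 mm) begins 54 mm behind the grasp point. The pads swing forward as they close: fully open they stand 13 mm farther back than shut.
Start: joints at [-1.468, 0.053, 1.613, -0, 1.476, -0.119], TCP at [0.137, -0.61, 0.231] pointing down, gripper open.
Joint ranges: [-3.01, 3.01], [-1.01, 2.22], [0.06, 2.58], [-1.02, 4.17], [0.09, 2.62], [-3.14, 3.14]. Speed limits (rad/s): [2.57, 2.57, 3.14, 3.14, 3.14, 3.14].

### API

Orientations are given as a unit quaternion [w, x, y, z].
In Python, from plant import state, grab_frame, camera_params, job_done, boxes_of gives the robot as it stands.
- The arm moves only by the tool step_arm, never from a script. Its argument "steps" is a list of rows, each a list of 4 numbers: the shift along the tool's x, y, z in mm, then the turn about the tool's z in degrees. A call has 1 to 8 rows; each row shifts and turns the pose as measured when the row begins, along the tool's axes as they then stand; what a row does not reach is not made up. A row lasts 1/10 s, in which the tool goes at most 50 mm and 8.59 degrees, less where a joint would pass 70% of its speed; a pose out of reach is approached as far as the arm can. A call is refused whole if a number of a shift passes 50 or a number of a turn 8.59, either way. A call with a gripper value outside its range is refused whole. "claw" is the opening in per cent of the stroke, from 0 (shut) to 100 (fully open), set as the call begins (left out, the last holds). The fingers move at their own pace and stop on an object; the grip force is fixed at half the most. Time passes only in rows, so rows that do not move let the fingers close. It gives the time, the measured TCP pose, the force and the opening at its end, in the units of the state.
- state(): the state, without advancing time (a new reading comes with each control period).
- grab_frame(name): name is "scene" or "side" or "wrist"; returns (picture, depth): 480x640x3 uint8, red, green, blue; 480x640 float32, m along the optical axis (not along the pixel's ray), 0 where there is no reading.
- camera_params(name): a dict with "mtx" (3x3 intrinsics, pixels), "extrinsics" (4x4, takes a point from camera to world coordinates); the wrist camera has in their place "T_tool_cam" (4x4, takes a point from camera to tool coordinates, whose origin is the TCP and whose axes are the flange's). Camera axes: x right, y down, z forward; pixel columns grow to the right and rows downward; lengths in m; the calibration is good to about 2 mm. The wrist camera is an equidistant fisheye: a pixel r from the principal point sees the ray r / f radians off the axis. A picture is of the moment at which its call begins: read the wrist's pose just before it. camera_params takes no time and is no camera call.
- job_done(): hands the job in, once; it reports no verdict.
Trained networks look in the newest picture that a camera, given by its name, has taken for a name from the list of things; names that differ only in an ending like _2 or _b are one class to them, and where a whole thing is asked for, a point or a joint stands for the part that bears it (a point fixed in the world has none). Each returns a list of dicts, best first, with "p" (0 to 1); they miss things now and then, are a little off and sometimes report something else, mostly with a low value. They report only what shows in the picture. A call takes as long as a camera call.
- boxes_of(camera, label): "box" ([left, top, width, height] in pixels, round what is visible of it).
The state is a dict: "time": time; "joint_pos": joint angles; "joint_vel": joint speeds; "joint_efforts": joint torques, N m; "tool_pos": TCP position; "tool_rot": TCP orientation; "contact_force": force on the tool from outside, world axes, zero at the start; "ft_torque": the same for the moment, N m; "gripper_width": opening from 0.0 (shut) to 1.0 (fully open).
Only numpy, scipy, OpenCV 4.12 (cv2) and the standard library are available. Lean on these libraries where they do the work, as an engineer would, in place of code of your own. Each camera call takes 0.05 s, during which the arm holds its last target. There are 200 camera calls.

### The job

Close up the loaded hold-down fixture for tacking: first push the slide that carries the bracket fully home under the plunger, then flip the safety catch right over to its side, clear of the lever. Only then pull the lever towards the robot as far as it goes and finish while still holding it there (it springs back if let go), with the slide still home; leave the mallet, the spare bracket and the tin where they are.

Things in the scene. Friction and masses are not known exactly. Their poses are not given: they have to be found in the camera images.
- press: Grey fixture fixed on the welding table, turned by some yaw. Origin on the table surface; in its frame (used in all these notes, mm) +x points away from the robot, +y to the catch end, z up. Base plate x -60..110, y -240..90, 20 thick. The slide runs along y below the clamp at y -130; the lever stands at y 0, the catch at y 35.
- clamp_head (a point): Top of the clamp head over the plunger, x -10, y -130, z 145 mm. The head spans x -40..100, y -155..-105, z 115..145 on a column at x 65..105. The plunger, a steel rod with a rubber foot, sticks up out of the head to z 200 at rest.
- slide (a joint): Slide travel in m: 0 = fully home under the plunger (end stop), grows as it stands out towards the fixture's -y, up to 0.11. Moves with about 3 N of friction, stays where left.
- slide_plate (a point): Middle of the outer (-y) face of the upright aluminium push plate at the slide's outer end, at z 73 mm; at x -10, y -215 when the slide is home. The plate is 70 wide (x), 10 thick, its face spans z 28..93. The slide, 100 x 150 mm, carries a dark steel bracket with two ears, bolted on its middle, 85 mm in from this face.
- catch (a joint): Safety catch angle in rad: near 0 = upright, its finger across the front of the lever and blocking it after about 0.12 rad of lever travel; grows as it is flipped towards the fixture's +y about its hinge; 1.35 = lying over on its stop. Stiff hinge (0.07 N m), stays where left.
- catch_hinge (a point): Point on the catch's hinge line, which runs along the fixture's x, at x 0, y 35, z 70 mm.
- catch_tab (a point): Middle of the catch's thumb tab, x -13 mm, 78 mm out from the hinge line. The catch is a bare steel plate 6 mm thick, upright at 0: x -30..46 up to 66 mm from the hinge, then the tab, x -30..4, up to 90 mm. A blocking finger 16 x 14 mm sticks out 55 mm to -y at x 30..46, 57 mm from the hinge; nearer the robot the plate's -y face is free to push.
- lever (a joint): Lever angle in rad: 0 = at rest, leaning 0.5 rad away from the robot; grows as the handle is pulled towards the fixture's -x; 0.85 = end stop. Spring-returned: about 3 N at the handle at the start, about 10 N at the end; it goes back if let go. It lowers the plunger, which meets the bracket at about 0.8.
- lever_pivot (a point): Lever's pivot, a pin along the fixture's y, at x 30, y 0, z 65 mm.
- lever_grip (a point): Point on the axis of the lever's black crossbar, 45 mm to the -y side of its middle. The lever is a steel bar 16 x 14 mm, 190 mm from pivot to crossbar axis; the crossbar is round, 18 mm in diameter, 150 long along y, making a T. At rest this point is at x 121, y -45, z 232 mm; at the end stop at x -35, z 243.
- mallet: Bystander: mallet with a wooden handle, 280 mm long, lying on the table; leave it alone.
- spare_bracket: Bystander: loose bare steel bracket with two ears, 70 x 70 x 63 mm; leave it alone.
- tin: Bystander: steel tin, 70 mm diameter, 90 mm tall; leave it alone.

How it is judged:
By the outcome, as a careful person would: the job done as asked, in the order asked, and still so for the second after the job is handed in, while the arm keeps its last pose, push and grip.
It also fails if it takes over 64 s, if anything falls off the work surface, if the arm or the gripper's body presses on something with over 40 N, if the wrist force passes 120 N, or if a joint passes its speed limit or range.

## Working session

There is one attempt and no reset: what is moved stays moved. The work goes in short steps, Python scripts to look and compute and a tool call to move; the robot and the scene stay as the last step left them, time stands still between calls to the robot, and variables do not carry over. Pictures are saved under pics/ and viewed, about 8 in all and at most 12, crops included, and the job is handed in when it is done.

Besides the shell and the picture viewer there is one more tool, called after ">>>" as name([rows], argument=value, ...), one row to a line, values as JSON. step_arm: Moves the arm, as the interface text tells. Its arguments: {"type":"object","properties":{"steps":{"type":"array"},"claw":{"type":"number"}},"required":["steps"]}

```bash
mkdir -p pics; ls
python3 - <<'E'
from plant import *
import cv2,numpy as np
s=state();print({k:np.round(v,3).tolist() for k,v in s.items()})
ims=[]
for c in("scene","side"):
    p,d=grab_frame(c);np.savez(c,p=p,d=d);ims.append(p[:,:,::-1])
    P=camera_params(c);print(c,np.round(P["mtx"],1).tolist(),np.round(P["extrinsics"],3).tolist())
    cv2.imwrite(f"pics/{c}0.png",p[:,:,::-1])
    for l in("press","slide_plate","catch","lever","mallet","spare_bracket","tin"):
        print(l,[(np.round(b["box"]).tolist(),round(b["p"],2)) for b in boxes_of(c,l)[:2]])
print(np.round(camera_params("wrist")["T_tool_cam"],3).tolist(),camera_params("wrist")["mtx"].tolist())
E
```

```text
pics
{'time': 0.0, 'joint_pos': [-1.468, 0.053, 1.614, -0.0, 1.476, -0.119], 'joint_vel': [0.001, 0.001, -0.001, 0.0, -0.0, -0.001], 'joint_efforts': [0.001, -39.368, -37.018, -0.0, 0.007, 0.0], 'tool_pos': [0.137, -0.609, 0.23], 'tool_rot': [-0.001, 0.994, 0.111, 0.0], 'contact_force': [0.567, 0.991, -0.383], 'ft_torque': [-0.015, -0.043, 0.029], 'gripper_width': 1.0}
scene [[465.4, 0.0, 318.8], [0.0, 465.4, 242.5], [0.0, 0.0, 1.0]] [[-0.064, 0.74, -0.67, 1.423], [0.998, 0.039, -0.053, 0.025], [-0.013, -0.672, -0.741, 1.1], [0.0, 0.0, 0.0, 1.0]]
press [([274.0, 217.0, 149.0, 85.0], 0.92)]
slide_plate [([285.0, 234.0, 45.0, 34.0], 0.75)]
catch [([392.0, 231.0, 13.0, 36.0], 0.53), ([360.0, 242.0, 63.0, 27.0], 0.51)]
lever [([357.0, 245.0, 68.0, 29.0], 0.91)]
mallet [([148.0, 229.0, 40.0, 63.0], 0.68), ([275.0, 218.0, 144.0, 86.0], 0.18)]
spare_bracket [([473.0, 249.0, 32.0, 31.0], 0.8)]
tin [([443.0, 292.0, 29.0, 36.0], 0.57)]
side [[614.7, 0.0, 325.0], [0.0, 614.7, 246.1], [0.0, 0.0, 1.0]] [[0.881, -0.353, 0.316, -0.031], [-0.474, -0.655, 0.589, -1.188], [-0.001, -0.669, -0.744, 1.561], [0.0, 0.0, 0.0, 1.0]]
press [([258.0, 161.0, 88.0, 150.0], 0.97)]
slide_plate [([283.0, 251.0, 44.0, 47.0], 0.58)]
catch [([270.0, 197.0, 32.0, 24.0], 0.81), ([234.0, 168.0, 24.0, 26.0], 0.24)]
lever [([290.0, 161.0, 40.0, 64.0], 0.67)]
mallet [([364.0, 347.0, 60.0, 85.0], 0.86)]
spare_bracket [([231.0, 168.0, 27.0, 25.0], 0.58)]
tin [([297.0, 167.0, 17.0, 27.0], 0.87)]
[[-0.001, -0.958, -0.288, 0.073], [1.0, -0.001, -0.0, 0.0], [-0.0, -0.288, 0.958, -0.142], [0.0, 0.0, 0.0, 1.0]] [[371.64829954431775, 0.0, 324.82372354194734], [0.0, 371.64829954431775, 242.4150305236287], [0.0, 0.0, 1.0]]
```

Run:
```python
import cv2,numpy as np
a=np.load("scene.npz")["p"];b=np.load("side.npz")["p"]
A=cv2.resize(a[200:350,250:450],None,fx=3,fy=3,interpolation=2)  #600x450
B=cv2.resize(b[150:330,220:350],None,fx=3,fy=3)
cv2.imwrite("pics/a.png",A[:,:,::-1]);cv2.imwrite("pics/b.png",B[:,:,::-1])
cv2.imwrite("pics/ab.png",np.hstack([np.vstack([cv2.resize(A,(480,360)),cv2.resize(a,(480,240))]),cv2.resize(B,(320,600))[:600]])[:,:,::-1] if 0 else np.hstack([cv2.copyMakeBorder(cv2.resize(A,(480,360)),0,180,0,0,0),B[:540,:320]])[:,:,::-1])
```

```text
(no output)
```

View pics/ab.png

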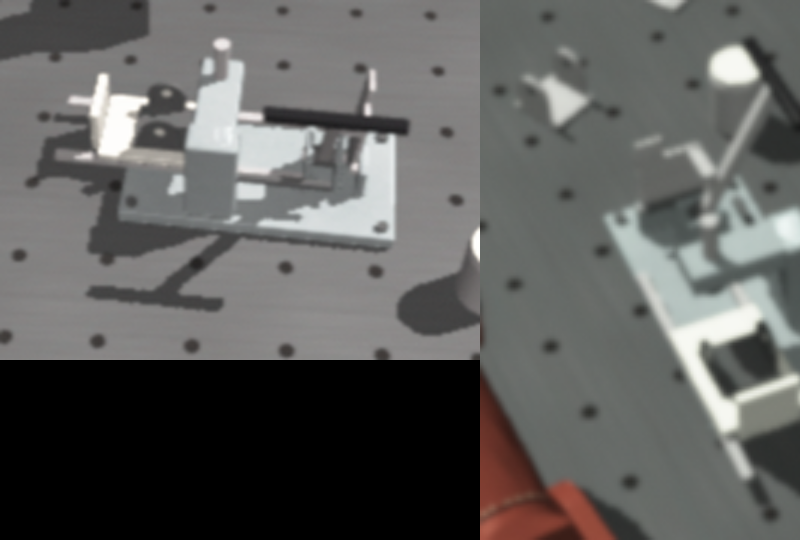

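```bash
cat > h.py <<'E'
from plant import *
import numpy as np,cv2
def cloud(c,p=None,d=None):
    P=camera_params(c);K=P["mtx"]
    if d is None:p,d=grab_frame(c)
    v,u=np.mgrid[:480,:640]
    X=np.stack([(u-K[0,2])/K[0,0]*d,(v-K[1,2])/K[1,1]*d,d],-1)@P["extrinsics"][:3,:3].T+P["extrinsics"][:3,3]
    X[d==0]=np.nan
    return X,p
E
python3 - <<'E'
from h import *
allp=[]
for c,b in(("scene",(274,217,149,85)),("side",(245,155,115,165))):
    z=np.load(c+".npz");X,_=cloud(c,z["p"],z["d"])
    x,y,w,h=b;Q=X[y-5:y+h+5,x-5:x+w+5].reshape(-1,3);Q=Q[~np.isnan(Q[:,0])]
    t=X[200:330,180:260].reshape(-1,3);print(c,"table z",np.nanmedian(t[:,2]))
    for lo,hi,n in((.013,.027,"base"),(.135,.152,"headtop"),(.16,.205,"plunger"),(.215,.25,"bar")):
        q=Q[(Q[:,2]>lo)&(Q[:,2]<hi)]
        r=cv2.minAreaRect(q[:,:2].astype(np.float32)*1000) if len(q)>4 else None
        print(n,len(q),r and np.round(np.r_[r[0],r[1],r[2]],1),np.round(np.median(q,0),3))
    allp.append(Q)
Q=np.vstack(allp);np.save("Q",Q)
q=Q[(Q[:,2]>.013)&(Q[:,2]<.027)];print(cv2.minAreaRect(q[:,:2].astype(np.float32)*1000))
E
```

```text
scene table z -0.000865818767081028
base 3000 [549.4  23.8 419.4 177.9  86.1] [0.586 0.098 0.019]
headtop 763 [569.6  84.  202.  152.2  79.5] [0.571 0.015 0.143]
plunger 108 [575.9  95.8 181.4 135.   85.4] [0.519 0.019 0.186]
bar 438 [654.5 137.6 148.3  19.6  85.6] [0.657 0.138 0.236]
side table z 0.28580740783705716
base 1439 [603.2 188.4 788.5 407.3  71.2] [0.538 0.064 0.02 ]
headtop 683 [562.8  88.5 215.6 145.4  82.8] [0.561 0.016 0.143]
plunger 154 [532.8 119.  194.6 133.4  44.1] [0.606 0.132 0.184]
bar 217 [648.  141.1 157.1  27.2  86.6] [0.649 0.133 0.236]
((602.744873046875, 187.17347717285156), (791.1801147460938, 407.2929382324219), 71.21922302246094)
```

```bash
cat > fit.py <<'E'
from h import *
from scipy.optimize import least_squares
Q=np.load("Q.npy");Q=Q[Q[:,2]>.01]
B=np.array([[-60,110,-240,90,0,20],[-40,100,-155,-105,115,145],[65,105,-155,-105,20,145],[-45,25,-215,-205,28,93]])/1e3
def f(p):
    c,s=np.cos(p[2]),np.sin(p[2])
    L=np.c_[(Q[:,:2]-p[:2])@np.array([[c,-s],[s,c]]),Q[:,2]]
    D=[]
    for i,b in enumerate(B):
        b=b.copy()
        if i==3:b[2:4]-=p[3]
        q=np.abs(L-(b[::2]+b[1::2])/2)-(b[1::2]-b[::2])/2
        D.append(np.abs(np.linalg.norm(np.maximum(q,0),axis=1)+np.minimum(q.max(1),0)))
    th=.5;gx,gz=.03+.19*np.sin(th),.065+.19*np.cos(th)
    D.append(np.abs(np.hypot(np.hypot(L[:,0]-gx,L[:,2]-gz),np.maximum(abs(L[:,1])-.075,0))-.009))
    return np.minimum(np.min(D,0),.012)
best=min((least_squares(f,[x,.13,y0,sl],x_scale=[.01,.01,.05,.01]) for x in(.52,.535) for y0 in(-.07,-.03) for sl in(.03,.06,.09)),key=lambda r:r.cost)
print(best.x,np.degrees(best.x[2]),best.cost,f(best.x).mean())
np.save("pose",best.x)
E
python3 fit.py
```

```text
[ 0.53115735  0.14617365 -0.07060363  0.06594221] -4.045290043946741 0.39352800165887164 0.006029610071915582
```

```bash
cat >> h.py <<'E'
from scipy.spatial.transform import Rotation as R
p=np.load("pose.npy") 
def W(x,y,z):
    c,s=np.cos(p[2]),np.sin(p[2]);return np.array([p[0]+(c*x-s*y)/1e3,p[1]+(s*x+c*y)/1e3,z/1e3])
def fix(w):
    c,s=np.cos(p[2]),np.sin(p[2]);d=(np.array(w[:2])-p[:2])*1e3;return np.r_[c*d[0]+s*d[1],-s*d[0]+c*d[1],w[2]*1e3]
def st():
    s=state();q=s["tool_rot"];r=R.from_quat([q[1],q[2],q[3],q[0]]);x=r.as_matrix()[:,0]
    print("t",round(s["time"],2),"fix",np.round(fix(s["tool_pos"]),1),"toolx-yaw deg",round(np.degrees(np.arctan2(x[1],x[0])-p[2]),1),"F",np.round(s["contact_force"],1),"g",round(s["gripper_width"],3));return s,r
def to(x,y,z):
    s,r=st();print("tool shift mm",np.round(r.inv().apply(W(x,y,z)-s["tool_pos"])*1e3,1))
E
python3 - <<'E'
from h import *
z=np.load("scene.npz");X,_=cloud("scene",z["p"],z["d"]);q=X.reshape(-1,3)
F=np.c_[[fix(a) for a in q]]
for y0 in range(-480,-250,30):
    m=(abs(F[:,1]-y0)<15)&(abs(F[:,0]+10)<60)&(F[:,2]<250);print(y0,m.sum(),np.nanmax(F[m,2]) if m.any() else None)
to(-10,-340,150)
E
```

```text
-480 275 6.2419976088075035
-450 279 6.861558281892721
-420 276 4.601376049318429
-390 276 4.3102154243064295
-360 282 5.563784118251425
-330 290 32.26234987129706
-300 231 29.82867856379645
-270 428 96.62505516163078
t 0.8 fix [-339.4 -781.7  231.3] toolx-yaw deg 16.8 F [-0.2 -0.5  0.4] g 1.002
tool shift mm [ 442.7 -328.    81.3]
```

>>> step_arm([
  [0,0,0,8.4],
  [0,0,0,8.4],
  [0,0,0,0],
], claw=0)

```text
time: 1.1
tool_pos: [0.1375, -0.6097, 0.2314]
tool_rot: [0.0, 0.999, -0.04, 0.0]
contact_force: [0.5, 0.5, 0.4]
gripper_width: 0.512
```

```bash
python3 -c "
from h import *
to(-10,-340,150)"
```

```text
t 1.1 fix [-339.4 -781.8  231.4] toolx-yaw deg -0.6 F [0.5 0.5 0.4] g 0.512
tool shift mm [ 324.8 -445.1   81.3]
```

>>> step_arm([
  [29,-40,0,0],
  [29,-40,0,0],
  [29,-40,0,0],
  [29,-40,0,0],
  [29,-40,0,0],
  [29,-40,0,0],
  [29,-40,0,0],
  [29,-40,0,0],
])

```text
time: 1.9
tool_pos: [0.3931, -0.3053, 0.2314]
tool_rot: [0.002, 0.999, -0.032, 0.001]
contact_force: [1.1, -0.2, -0.4]
gripper_width: -0.002
```

```bash
python3 -c "
from h import *
to(-10,-340,60)"
```

```text
t 1.9 fix [-105.9 -460.1  231.4] toolx-yaw deg 0.3 F [ 1.1 -0.2 -0.4] g -0.002
tool shift mm [  96.2 -120.2  171.2]
```

>>> step_arm([
  [24,-30,0,0],
  [24,-30,0,0],
  [24,-30,40,0],
  [24,-30,40,0],
  [0,0,40,0],
  [0,0,40,0],
  [0,0,8,0],
  [0,0,0,0],
])

```text
time: 2.7
tool_pos: [0.5022, -0.1879, 0.0714]
tool_rot: [0.005, 1.0, -0.014, 0.007]
contact_force: [0.2, 0.8, -0.2]
gripper_width: -0.002
```

Run:
```python
from h import *
s,r=st()
for c in("wrist","side"):
    a,_=grab_frame(c);cv2.imwrite(f"pics/{c}1.png",a[:,:,::-1])
    if c=="wrist":A=a
    else:B=a
cv2.imwrite("pics/m1.png",np.hstack([cv2.resize(A,(480,360)),cv2.resize(B[150:330,220:380],(320,360))])[:,:,::-1])
to(-10,-296,62)
```

```text
t 2.7 fix [  -5.4 -335.2   71.4] toolx-yaw deg 2.5 F [ 0.2  0.8 -0.2] g -0.002
t 2.8 fix [  -4.4 -335.9   73.3] toolx-yaw deg 2.4 F [-0.6 -0.2  0.3] g -0.001
tool shift mm [ -4.1 -40.3  10.7]
```

View pics/m1.png

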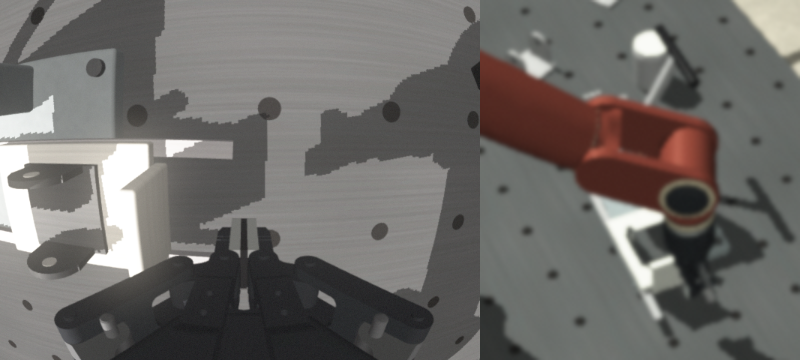

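>>> step_arm([
  [-4,-10,8,2.4],
  [0,-15,3,0],
  [0,-15,0,0],
  [0,-15,0,0],
  [0,-15,0,0],
  [0,-12,0,0],
])

```text
time: 3.4
tool_pos: [0.5102, -0.108, 0.071]
tool_rot: [0.011, 0.999, -0.036, 0.016]
contact_force: [-0.3, -3.8, -2.8]
gripper_width: 0.001
```

```bash
python3 -c "
from h import *
to(-10,-229,62)"
```

```text
t 3.4 fix [  -2.9 -255.1   71. ] toolx-yaw deg -0.0 F [-0.3 -3.8 -2.8] g 0.001
tool shift mm [ -7.4 -26.2   8.3]
```

>>> step_arm([
  [-2,-10,2,0],
  [0,-8,1,0],
  [0,-5,1,0],
  [0,-4,1,0],
])

```text
time: 3.8
tool_pos: [0.5127, -0.0783, 0.0681]
tool_rot: [0.013, 0.999, -0.034, 0.018]
contact_force: [-4.2, -15.9, 7.9]
gripper_width: 0.0
```

```bash
python3 -c "
from h import *
to(-10,-229,62)"
```

```text
t 3.8 fix [  -2.6 -225.2   68.1] toolx-yaw deg 0.2 F [ -4.2 -15.9   7.9] g 0.0
tool shift mm [-7.6  3.6  5.9]
```

>>> step_arm([
  [0,-4,0,0],
  [0,-4,0,0],
  [0,-3,0,0],
])

```text
time: 4.1
tool_pos: [0.5126, -0.079, 0.0686]
tool_rot: [0.027, 0.999, -0.032, 0.017]
contact_force: [-1.5, -11.2, 1.6]
gripper_width: -0.002
```

```bash
python3 -c "
from h import *
st()"
```

```text
t 4.1 fix [  -2.6 -226.    68.6] toolx-yaw deg 0.4 F [ -1.5 -11.2   1.6] g -0.002
```

>>> step_arm([
  [0,20,0,0],
  [0,15,-20,0],
  [0,0,-45,0],
  [0,0,-45,0],
  [-10,0,-45,0],
  [-10,-20,-20,0],
  [0,0,0,0],
])

```text
time: 4.8
tool_pos: [0.4834, -0.0808, 0.2444]
tool_rot: [0.02, 0.999, -0.035, 0.013]
contact_force: [-0.4, -0.4, 0.2]
gripper_width: -0.001
```

Run:
```python
from h import *
s,r=st();print(r.as_matrix()[:,2].round(3))
X,pp=cloud("scene");X=X[205:310,262:430];q=X.reshape(-1,3)
q=q[~np.isnan(q[:,0])];F=np.array([fix(a) for a in q])
m=(F[:,2]>50)&(F[:,2]<97)&(F[:,0]>-50)&(F[:,0]<35)&(F[:,1]<-170)
print("plate y",np.percentile(F[m,1],[2,25,50,75,98]).round(1),m.sum())
np.save("F2",F)
m=(F[:,2]>80)&(F[:,1]>20)&(F[:,1]<60)&(F[:,0]<60)
print("catch",m.sum(),np.percentile(F[m],[3,50,97],axis=0).round(1))
m=(F[:,2]>222)&(F[:,2]<250)&(F[:,0]>90);print("bar",np.median(F[m],0).round(1),np.percentile(F[m,1],[1,99]).round(1))
A=cv2.resize(pp[190:320,240:450],(800,495),interpolation=2);cv2.imwrite("pics/s2.png",A[:,:,::-1])
to(-13,10,240)
```

```text
t 4.8 fix [ -31.7 -229.8  244.4] toolx-yaw deg 0.1 F [-0.4 -0.4  0.2] g -0.001
[ 0.024 -0.041 -0.999]
plate y [-213.9 -210.7 -207.1 -204.7 -204.2] 128
catch 148 [[-26.6  22.4  81.5]
 [  7.1  39.6 127. ]
 [ 48.4  47.6 158.3]]
bar [127.    0.9 236.5] [-73.1  73. ]
t 4.85 fix [ -31.6 -230.7  243.1] toolx-yaw deg 0.1 F [ 0.3 -0.1  0.4] g 0.002
tool shift mm [  18.9 -240.6   -6. ]
```

View pics/s2.png

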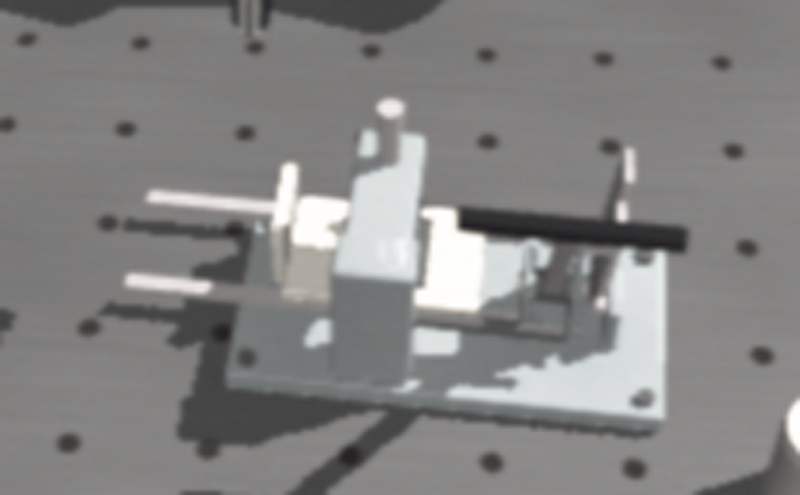

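>>> step_arm([
  [0,-40,0,0],
  [0,-40,0,0],
  [4,-40,0,0],
  [4,-40,0,0],
  [4,-40,0,0],
  [4,-25,0,0],
  [0,0,0,0],
])

```text
time: 5.55
tool_pos: [0.5133, 0.1474, 0.2179]
tool_rot: [0.02, 0.999, -0.038, 0.002]
contact_force: [0.4, -1.0, 0.1]
gripper_width: 0.001
```

```bash
python3 -c "
from h import *
to(-15,-2,130)"
```

```text
t 5.55 fix [-1.790e+01 -1.000e-01  2.179e+02] toolx-yaw deg -0.3 F [ 0.4 -1.   0.1] g 0.001
tool shift mm [ 2.4 -1.6 87.9]
```

>>> step_arm([
  [2,0,40,0],
  [0,0,45,0],
  [0,-15,3,0],
  [0,-10,0,0],
  [0,-10,0,0],
  [0,-10,2,0],
])

```text
time: 6.15
tool_pos: [0.5188, 0.1883, 0.1205]
tool_rot: [0.021, 0.999, -0.039, -0.001]
contact_force: [-0.1, -1.8, -1.7]
gripper_width: -0.007
```

```bash
python3 -c "
from h import *
to(-15,65,113)"
```

```text
t 6.15 fix [-15.3  41.2 120.5] toolx-yaw deg -0.5 F [-0.1 -1.8 -1.7] g -0.007
tool shift mm [  0.1 -24.1   6.5]
```

>>> step_arm([
  [0,-10,0,0],
  [0,-12,4,0],
  [0,-9,6,0],
  [0,-8,8,0],
  [0,-6,10,0],
])

```text
time: 6.65
tool_pos: [0.5264, 0.2377, 0.0951]
tool_rot: [0.02, 0.999, -0.038, 0.004]
contact_force: [0.5, -2.3, 0.4]
gripper_width: 0.002
```

```bash
python3 -c "
from h import *
to(-15,85,86)"
```

```text
t 6.65 fix [-11.2  90.9  95.1] toolx-yaw deg -0.4 F [ 0.5 -2.3  0.4] g 0.002
tool shift mm [-3.8  5.6  9.2]
```

>>> step_arm([
  [-2,0,5,0],
  [0,0,4,0],
  [0,0,3,0],
  [0,0,2,0],
])

```text
time: 7.05
tool_pos: [0.5244, 0.2391, 0.0859]
tool_rot: [0.02, 0.999, -0.038, 0.002]
contact_force: [-7.1, -2.7, 11.4]
gripper_width: -0.001
```

```bash
python3 -c "
from h import *
st()"
```

```text
t 7.05 fix [-13.2  92.2  85.9] toolx-yaw deg -0.3 F [-7.1 -2.7 11.4] g -0.001
```

>>> step_arm([
  [0,0,-40,0],
  [0,0,-45,0],
  [0,0,-45,0],
  [0,0,-45,0],
  [0,0,-45,0],
  [0,0,-30,0],
  [0,0,0,0],
], claw=0)

```text
time: 7.75
tool_pos: [0.522, 0.2476, 0.3411]
tool_rot: [0.019, 0.999, -0.039, -0.001]
contact_force: [-0.7, 0.6, 0.5]
gripper_width: 0.002
```

Run:
```python
from h import *
s,r=st();print(np.round(s["joint_pos"],2),r.as_matrix()[:,2].round(3))
X,pp=cloud("scene");X=X[205:310,262:450];q=X.reshape(-1,3)
q=q[~np.isnan(q[:,0])];F=np.array([fix(a) for a in q])
m=(F[:,2]>55)&(F[:,1]>60)&(F[:,1]<140)&(F[:,0]<60)&(F[:,0]>-40)&(F[:,2]<130)
print("catch",m.sum(),np.percentile(F[m],[3,50,97],axis=0).round(1))
G=F[m];print("angle",np.arctan2(G[:,1]-35,G[:,2]-70).round(2)[::6])
m=(F[:,2]>222)&(F[:,2]<250)&(F[:,0]>90);print("bar",np.median(F[m],0).round(1),F[m,2].max(),np.percentile(F[m,0],[3,97]))
A=cv2.resize(pp[190:320,260:470],(800,495),interpolation=2);cv2.imwrite("pics/s3.png",A[:,:,::-1])
to(121,-45,330)
```

```text
t 7.75 fix [-16.3 100.5 341.1] toolx-yaw deg -0.5 F [-0.7  0.6  0.5] g 0.002
[ 0.33 -0.09  1.57 -0.04  1.67  1.98] [-0.004 -0.038 -0.999]
catch 284 [[-27.   60.7  75.9]
 [ 18.3  85.5  85.4]
 [ 47.9 120.4 120.2]]
angle [1.28 1.35 1.33 1.3  1.24 1.33 1.35 1.31 1.36 1.37 1.33 1.36 1.36 1.3
 1.35 1.2  0.64 1.36 1.34 1.32 1.24 1.33 0.75 1.34 0.73 1.25 1.32 0.85
 1.34 0.85 1.27 1.36 1.05 1.32 1.01 1.27 1.3  1.11 1.32 1.16 1.25 1.33
 1.25 1.3  1.27 1.2  1.34 1.34]
bar [126.8   0.6 236.3] 243.17087487372646 [115.91921023 131.28379742]
t 7.8 fix [-16.9 100.2 338.7] toolx-yaw deg -0.5 F [ 0.7 -0.6 -0. ] g 0.002
tool shift mm [139.1 143.6  13.9]
```

View pics/s3.png

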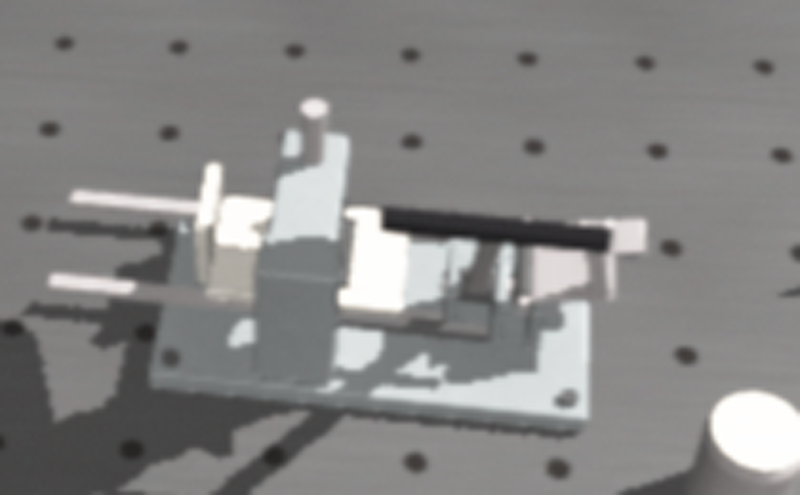

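>>> step_arm([
  [28,28,0,0],
  [28,28,0,0],
  [28,28,0,0],
  [28,28,0,0],
  [26,30,0,0],
  [0,0,0,-8.5],
  [0,0,0,-8.5],
  [0,0,0,-8.5],
], claw=60)

```text
time: 8.6
tool_pos: [0.6471, 0.0873, 0.3195]
tool_rot: [0.016, 0.982, 0.189, -0.022]
contact_force: [-0.5, 1.5, -0.3]
gripper_width: 0.603
```

>>> step_arm([
  [0,0,0,-8.5],
  [0,0,0,-8.5],
  [0,0,0,-8.5],
  [0,0,0,-8.5],
  [0,0,0,-8.5],
  [0,0,0,-8.5],
  [0,0,0,-8.5],
  [0,0,0,0],
])

```text
time: 9.4
tool_pos: [0.6392, 0.0849, 0.2913]
tool_rot: [-0.01, 0.755, 0.655, -0.04]
contact_force: [0.7, 0.4, 0.5]
gripper_width: 0.598
```

```bash
python3 -c "
from h import *
to(121,-45,290)"
```

```text
t 9.4 fix [112.1 -53.5 291.3] toolx-yaw deg 86.0 F [0.7 0.4 0.5] g 0.598
tool shift mm [9.1 8.3 0.3]
```

>>> step_arm([
  [9,8,-5,-4],
  [0,0,0,0],
])

```text
time: 9.6
tool_pos: [0.6473, 0.0926, 0.2906]
tool_rot: [-0.014, 0.733, 0.679, -0.043]
contact_force: [0.2, -0.4, 0.8]
gripper_width: 0.6
```

Run:
```python
from h import *
to(120,-45,214)
a,_=grab_frame("wrist");b,_=grab_frame("side")
cv2.imwrite("pics/m4.png",np.hstack([cv2.resize(a,(480,360)),cv2.resize(b[130:310,220:380],(320,360))])[:,:,::-1])
```

```text
t 9.6 fix [119.6 -45.3 290.6] toolx-yaw deg 89.8 F [ 0.2 -0.4  0.8] g 0.6
tool shift mm [ 3.7  6.3 76.3]
```

View pics/m4.png

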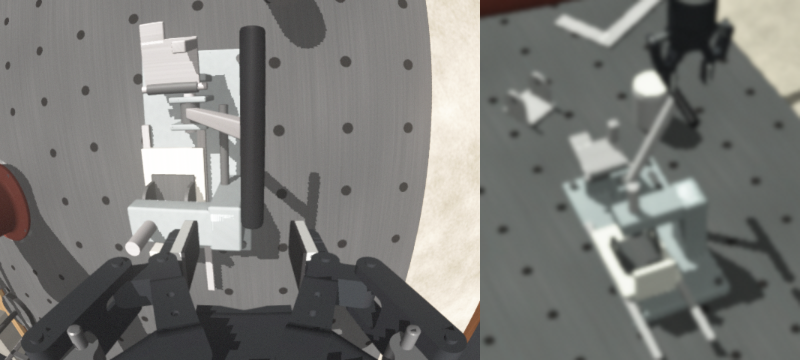

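>>> step_arm([
  [1,2,20,0],
  [1,2,20,0],
  [1,2,20,0],
  [1,1,12,0],
  [0,0,0,0],
])

```text
time: 10.2
tool_pos: [0.6466, 0.0913, 0.2145]
tool_rot: [-0.014, 0.737, 0.674, -0.044]
contact_force: [0.3, -0.1, 0.9]
gripper_width: 0.597
```

Run:
```python
from h import *
to(120,-45,213)
a,_=grab_frame("wrist")
cv2.imwrite("pics/m5.png",cv2.resize(a,(480,360))[:,:,::-1])
```

```text
t 10.2 fix [119.  -46.6 214.5] toolx-yaw deg 89.0 F [ 0.3 -0.1  0.9] g 0.597
tool shift mm [1.7 1.1 1.4]
```

View pics/m5.png

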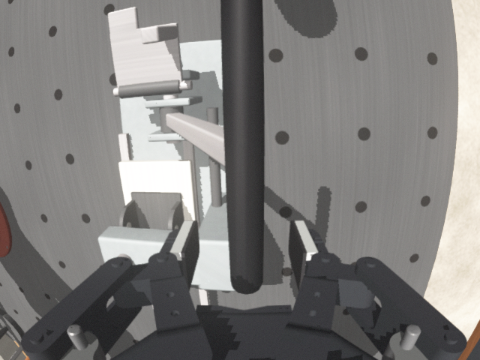

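>>> step_arm([
  [0,0,0,0],
  [0,0,0,0],
  [0,0,0,0],
  [0,0,0,0],
  [0,0,0,0],
  [0,0,0,0],
], claw=0)

```text
time: 10.85
tool_pos: [0.648, 0.0912, 0.2184]
tool_rot: [-0.012, 0.737, 0.674, -0.042]
contact_force: [-0.7, -0.7, -1.6]
gripper_width: 0.187
```

Run:
```python
from h import *
s,r=st();print(r.as_matrix().round(3))
```

```text
t 10.85 fix [120.4 -46.6 218.4] toolx-yaw deg 89.0 F [-0.7 -0.7 -1.6] g 0.187
[[ 0.088  0.993 -0.077]
 [ 0.995 -0.091 -0.039]
 [-0.046 -0.074 -0.996]]
```

>>> step_arm([
  [0,-9,-4,0],
  [0,-9,-3,0],
  [0,-9,-3,0],
  [0,-9,-2,0],
])

```text
time: 11.25
tool_pos: [0.6163, 0.0935, 0.2336]
tool_rot: [-0.006, 0.738, 0.674, -0.037]
contact_force: [5.2, -2.0, -5.6]
gripper_width: 0.188
```

```bash
cat > lv.py <<'E'
from h import *
s,r=st();g=fix(s["tool_pos"]-.019*r.as_matrix()[:,2]);print("grasp",g.round(1),"phi",round(np.arctan2(g[0]-30,g[2]-65),3),"r",np.hypot(g[0]-30,g[2]-65).round(1))
E
python3 lv.py
```

```text
t 11.25 fix [ 88.7 -46.6 233.6] toolx-yaw deg 89.0 F [ 5.2 -2.  -5.6] g 0.188
grasp [ 89.8 -45.7 252.5] phi 0.309 r 196.8
```

>>> step_arm([
  [0,-15,-2,0],
  [0,-15,-1,0],
  [0,-15,0,0],
  [0,-15,1,0],
  [0,-15,2,0],
])

```text
time: 11.75
tool_pos: [0.5505, 0.0983, 0.2454]
tool_rot: [0.011, 0.738, 0.674, -0.022]
contact_force: [11.0, -0.8, -5.6]
gripper_width: 0.183
```

```bash
python3 lv.py
```

```text
t 11.75 fix [ 22.6 -46.4 245.4] toolx-yaw deg 88.9 F [11.  -0.8 -5.6] g 0.183
grasp [ 22.9 -45.5 264.3] phi -0.035 r 199.5
```

>>> step_arm([
  [0,-13,3,0],
  [0,-13,4,0],
  [0,-13,5,0],
  [0,-10,4,0],
])

```text
time: 12.15
tool_pos: [0.513, 0.101, 0.2415]
tool_rot: [0.029, 0.738, 0.674, -0.004]
contact_force: [12.5, -0.4, -4.7]
gripper_width: 0.183
```

```bash
python3 lv.py
```

```text
t 12.15 fix [-14.9 -46.3 241.5] toolx-yaw deg 88.8 F [12.5 -0.4 -4.7] g 0.183
grasp [-15.6 -45.5 260.5] phi -0.229 r 200.7
```

>>> step_arm([
  [0,-10,6,0],
  [0,-9,6,0],
  [0,-8,5,0],
])

```text
time: 12.45
tool_pos: [0.4986, 0.1021, 0.2373]
tool_rot: [0.046, 0.738, 0.673, 0.014]
contact_force: [13.1, -0.4, -2.8]
gripper_width: 0.184
```

```bash
python3 lv.py
```

```text
t 12.45 fix [-29.3 -46.3 237.3] toolx-yaw deg 88.7 F [13.1 -0.4 -2.8] g 0.184
grasp [-30.9 -45.5 256.2] phi -0.309 r 200.7
```

>>> step_arm([
  [0,-12,6,0],
  [0,-12,6,0],
  [0,-12,5,0],
])

```text
time: 12.75
tool_pos: [0.4914, 0.1027, 0.2352]
tool_rot: [0.078, 0.736, 0.671, 0.048]
contact_force: [51.1, -2.5, -15.7]
gripper_width: 0.182
```

```bash
python3 lv.py
```

```text
t 12.75 fix [-36.6 -46.2 235.2] toolx-yaw deg 88.6 F [ 51.1  -2.5 -15.7] g 0.182
grasp [-40.  -45.5 253.9] phi -0.355 r 201.4
```

>>> step_arm([
  [0,-7,1,0],
  [0,-7,1,0],
])

```text
time: 12.95
tool_pos: [0.493, 0.1025, 0.2362]
tool_rot: [0.095, 0.734, 0.669, 0.067]
contact_force: [35.0, -0.5, -14.5]
gripper_width: 0.183
```

```bash
python3 lv.py
python3 - <<'E'
from h import *
X,a=cloud("scene");b,_=grab_frame("side");X=X[205:310,262:450];q=X.reshape(-1,3)
q=q[~np.isnan(q[:,0])];F=np.array([fix(t) for t in q])
m=(F[:,2]>50)&(F[:,2]<97)&(F[:,0]>-50)&(F[:,0]<35)&(F[:,1]<-170)
print("plate y",np.percentile(F[m,1],[2,50,98]).round(1),m.sum())
m=(F[:,2]>220)&(F[:,2]<262)&(F[:,1]>0)&(F[:,1]<74)&(F[:,0]<60);print("bar",m.sum(),np.percentile(F[m],[5,50,95],axis=0).round(1))
m=(abs(F[:,0]+10)<15)&(abs(F[:,1]+130)<15)&(F[:,2]>150);print("plunger top",F[m,2].max() if m.any() else 0)
m=(F[:,2]>60)&(F[:,1]>95)&(F[:,1]<130)&(F[:,2]<130);print("catch",np.median(np.arctan2(F[m,1]-35,F[m,2]-70)),m.sum())
cv2.imwrite("pics/m6.png",np.hstack([cv2.resize(a[180:310,250:450],(480,312),interpolation=2),cv2.resize(b[120:300,220:405],(320,312))])[:,:,::-1])
E
python3 lv.py
```

```text
t 12.95 fix [-34.9 -46.2 236.2] toolx-yaw deg 88.5 F [ 35.   -0.5 -14.5] g 0.183
grasp [-39.3 -45.6 254.7] phi -0.35 r 202.0
plate y [-214.  -207.3 -204.2] 124
bar 115 [[-31.3   1.9 226.5]
 [-27.8  34.5 241.9]
 [-21.7  70.5 248.3]]
plunger top 0
catch 1.3322233817577862 110
t 13.05 fix [-35.1 -46.2 236.2] toolx-yaw deg 88.5 F [ 37.6  -0.5 -16.4] g 0.181
grasp [-39.4 -45.6 254.7] phi -0.351 r 202.0
```

View pics/m6.png

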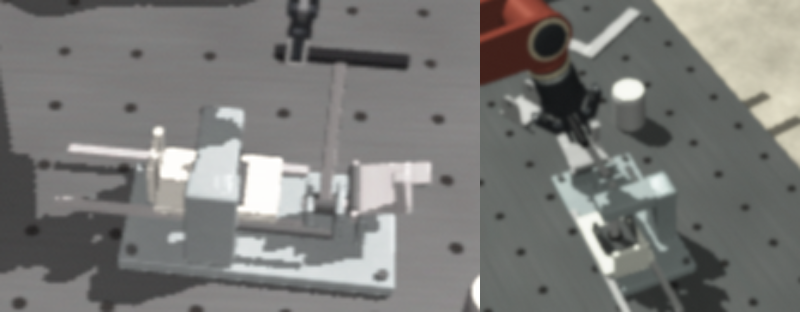

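>>> step_arm([
  [0,-5,5,0],
])

```text
time: 13.15
tool_pos: [0.4944, 0.1024, 0.2363]
tool_rot: [0.101, 0.734, 0.668, 0.074]
contact_force: [3.0, -0.3, 17.8]
gripper_width: 0.183
```

```bash
python3 lv.py; python3 -c "
from h import *
for i in range(6): grab_frame('wrist')"; python3 lv.py
```

```text
t 13.15 fix [-33.6 -46.3 236.3] toolx-yaw deg 88.5 F [ 3.  -0.3 17.8] g 0.183
grasp [-38.3 -45.6 254.7] phi -0.346 r 201.6
t 13.45 fix [-34.  -46.2 236.3] toolx-yaw deg 88.5 F [16.2 -2.1  3.2] g 0.183
grasp [-38.7 -45.6 254.7] phi -0.347 r 201.8
```

>>> step_arm([
  [0,-8,3,0],
  [0,-8,3,0],
])

```text
time: 13.65
tool_pos: [0.4931, 0.1026, 0.2359]
tool_rot: [0.117, 0.732, 0.666, 0.09]
contact_force: [38.9, -1.8, -11.7]
gripper_width: 0.182
```

```bash
python3 lv.py; python3 -c "
from h import *
for i in range(8): grab_frame('wrist')"; python3 lv.py
```

```text
t 13.65 fix [-34.9 -46.2 235.9] toolx-yaw deg 88.5 F [ 38.9  -1.8 -11.7] g 0.182
grasp [-40.4 -45.6 254.1] phi -0.357 r 201.8
t 14.05 fix [-34.8 -46.2 235.9] toolx-yaw deg 88.4 F [ 36.3  -1.  -10.9] g 0.183
grasp [-40.3 -45.6 254.1] phi -0.356 r 201.7
```

Steady over 0.4 s, with the lever held firmly against its stop. Handing in.

```bash
python3 -c "
from plant import *
print(job_done())"
```

```text
the job is handed in; nothing more can be done
None
```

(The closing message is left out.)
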